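# Load the shaker rack and hold it against the stop bar

## Robot

A 6-joint arm with a two-finger parallel gripper is mounted at the origin on the work surface. World frame = base frame: x ahead of the robot, y to its left, z up, the work surface at z = 0. Lengths are in m, angles in rad, forces in N, time in s.
With the tool pointing down it reaches from about 0.35 to 0.975 m from the base axis. Payload 4.9 kg.
Tool frame: the origin (TCP) lies on the mounting face of the last link; the fingertips stand 173 mm ahead of it and the grasp point (between the pads) lies ctrl.pinch_z ahead of it (ctrl.pinch_z is the distance from the TCP to the grasp point, in m); z points along the fingers, y is the line along which they close (so a half turn about z gives the same grasp; the last joint's range is limited). The gripper opens to 85 mm and grips with 20 to 120 N. Pads are 22 mm wide; open, the fingers measure 114 mm over their backs; the gripper's body (76 mm by 85 mm) begins 54 mm behind the grasp point. The pads swing forward as they close: fully open they stand 13 mm farther back than shut.
Start: joints at [-1.448, 0.053, 1.613, -0, 1.476, -0.119], TCP at [0.15, -0.607, 0.405] pointing down, gripper open.
Joint ranges: [-3.01, 3.01], [-1.01, 2.22], [0.06, 2.58], [-1.02, 4.17], [0.09, 2.62], [-3.14, 3.14]. Speed limits (rad/s): [2.57, 2.57, 3.14, 3.14, 3.14, 3.14].

## Interface

Orientations are given as a rotation vector (axis times angle).
In Python, from station import telemetry, eyes, ctrl gives the robot as it stands.
- The arm moves only by the tool apply_moves, never from a script. Its argument "plan" is a list of rows, each a list of 5 numbers: the finger opening in m, from 0 to 0.0854, then the shift along the tool's x, y, z in m, then the turn about the tool's z in rad. In form: [[jaw, x, y, z, roll], ...]. A call has 1 to 12 rows; each row is the pose to reach, as a shift and turn from the pose commanded when the call began, along the tool's axes at that moment; what a row does not reach only later rows make up. A row lasts 1/12 s, in which the tool goes at most 41.7 mm and 7.16 degrees, less where a joint would pass 70% of its speed; a pose out of reach is approached as far as the arm can. A call with a gripper value outside its range is refused whole. The fingers move at their own pace and stop on an object; "newtons" is the grip in N (left out, the last holds). Time passes only in rows, so rows that repeat a pose let the fingers close. It gives the time, the measured TCP pose, the force, the opening and the grip force at its end, in the units of the state.
- telemetry.get_obs(): the state, without advancing time (a new reading comes with each control period).
- eyes.get_image(name): name is "scene" or "top" or "wrist"; returns a dict with "img" (384x512x3 uint8, blue, green, red), "range_z" (384x512 float32, m along the optical axis (not along the pixel's ray), 0 where there is no reading), "K" (3x3 intrinsics, pixels), "dist_coeffs" ([k1, k2, p1, p2, k3] as OpenCV has them; the pictures are not rectified), "pose" (4x4, takes a point from camera to world coordinates); the wrist camera has in their place "hand_eye" (4x4, takes a point from camera to tool coordinates, whose origin is the TCP and whose axes are the flange's). Camera axes: x right, y down, z forward; pixel columns grow to the right and rows downward; lengths in m; the calibration is good to about 2 mm. A picture is of the moment at which its call begins: read the wrist's pose just before it.
- ctrl.finish_job(): hands the job in; it is judged then, once.
Trained networks look in a picture, given as the dict that the camera call returned (one of the last four; its "shot" number tells which), for a name from the list of things; names that differ only in an ending like _2 or _b are one class to them, and where a whole thing is asked for, a point or a joint stands for the part that bears it (a point fixed in the world has none). Each returns a list of dicts, best first, with "confidence" (0 to 1); they miss things now and then, are a little off and sometimes report something else, mostly with a low value. They report only what shows in the picture. A call takes as long as a camera call. They do not tell look-alikes from the thing itself.
- eyes.search_frame(thing, picture): "box" ([left, top, right, bottom] in pixels, round what is visible of it).
- eyes.outline_of(thing, picture): "region" (384x512 bool, what is visible of it) and "box" ([left, top, right, bottom] in pixels, round what is visible of it).
- eyes.tip_of(thing, picture): "point" ([column, row] in pixels: a listed point, or the origin of a listed thing).
The state is a dict: "t": time; "q": joint angles; "dq": joint speeds; "effort": joint torques, N m; "tool_pos": TCP position; "tool_rot": TCP orientation; "contact_force": force on the tool from outside, world axes, zero at the start; "wrist_torque": the same for the moment, N m; "opening": finger opening in m; "grip_force": force on a finger pad.
Only numpy, scipy, OpenCV 4.12 (cv2) and the standard library are available. Lean on these libraries where they do the work, as an engineer would, in place of code of your own. Each camera call takes 0.05 s, during which the arm holds its last target. There are 200 camera calls.

## Task

I am about to screw the hold-down plate over the yellow vial rack on the orbital shaker. First stand the two amber vials from the bench in the rack, the wide one in the row of wide holes and the narrow one in the row of narrow holes, fully down; then slide the rack up against the rubber-sleeved stop bar, flush along it, pushing on the rack itself and not on the vials, and be my third hand: press it onto the bar with a steady 10 newtons or so (never ramming it) for at least three seconds and finish while still pressing. Do not tip a vial over, keep the racked vials in place and leave the other things on the bench where they are.

Things in the scene. Friction and masses are not known exactly. Their poses are not given: they have to be found in the camera images.
- shaker: Orbital shaker, fixed: white housing under a flat aluminium platform 260 (x) x 280 (y) mm with a grid of small threaded holes. Origin on the bench under its middle; platform top 95 mm above it. Its x axis points to the stop bar, roughly away from the robot; y runs along the bar; z up. Only the stop bar and its end brackets stand above the platform.
- rack: Yellow vial rack, loose on the shaker, 84 (x) x 130 (y) x 34 mm high, plus a slotted foot 24 mm long and 8 mm high on each y end. Origin: centre of its underside. Flat +x face goes against the stop bar; push on the flat -x face, on the robot's side. 0.4 kg loaded, slides on the platform with friction about 0.25. Starts 25 to 60 mm short of the bar, up to 0.15 rad askew.
- wide_mid (a point): Centre of the mouth (top edge, 34 mm above the rack's underside) of the middle wide hole. Wide holes: 31 mm across, 28 mm deep (floor 6 mm above the rack's underside), three in a row along the rack's y at y = -42, 0, +42 mm, x = +19 mm (stop side). The one at -42 is taken. Axes as the rack's.
- wide_end (a point): Centre of the mouth of the free wide hole at the rack's +y end (y = +42 mm). Most room for the fingers, closing along the rack's y.
- narrow_mid (a point): Centre of the mouth (top edge) of the middle narrow hole. Narrow holes: 25 mm across, 28 mm deep, three in a row along the rack's y at y = -42, 0, +42 mm, x = -21 mm (robot's side). The one at -42 is taken. Axes as the rack's.
- narrow_end (a point): Centre of the mouth of the free narrow hole at the rack's +y end (y = +42 mm). Most room for the fingers, closing along the rack's y.
- vial_wide: Empty capped amber vial with a white cap, straight-sided, 28 mm across and 60 mm high, 35 g, standing on the bench. Origin: centre of its underside, z up along the vial. It stands at the left or the right of the shaker.
- vial_narrow: Look-alike of the same height, 60 mm, but 22 mm across, 24 g, standing on the bench on the other side of the shaker. Origin: centre of its underside.
- racked_wide: A wide vial (28 x 60 mm) already in the rack's wide hole at y = -42 mm; stays there.
- racked_narrow: A narrow vial (22 x 60 mm) already in the rack's narrow hole at y = -42 mm; stays there.
- stop_bar (a joint): Give of the stop bar in its rubber mounts along the shaker's +x, m: 0 when nothing presses, 0.4 mm for each newton of push on it (10 N = 0.004), solid at 8 mm.
- stop_sleeve: The bar's black rubber sleeve, 18 mm in diameter and 236 mm long, lying along the shaker's y on the platform's far side, its axis 20 mm above the platform. Origin: middle of its axis, axes as the shaker's. Moves with the give of the bar.
- stop_face (a point): The middle of the sleeve's face towards the rack when unpressed: 96 mm from the shaker's origin along x and 20 mm above the platform. Fixed on the shaker.
- hold_down: Clear hold-down plate with grey foam beneath, 50 x 190 x 10 mm, loose on the bench beyond the shaker; leave alone. Origin: centre of its underside.
- screw_dish: Shallow blue dish 75 x 110 x 14 mm with two long thumbscrews, loose on the bench; leave alone. Origin: centre of its underside.
- driver: Screwdriver 170 mm long, lying on the bench; leave alone.
- tip_box: Blue pipette-tip box with clear lid, 87 x 124 x 74 mm, on the bench at the left; leave alone. Origin: centre of its underside.
- spray: White spray bottle with red head, 72 mm across, 200 mm high, on the bench at the right; leave alone. Origin: centre of its underside.
Mind the look-alikes: they are no part of the job. Leave any blue look-alike of the vial_narrow alone.

How it is judged:
On the way, in this order (a step that is already met when the one before it is completed fails the run):
1. both vials stand fully down in holes of their own rows, let go ((horizontal distance between vial_wide and wide_mid below 0.006 m or horizontal distance between vial_wide and wide_end below 0.006 m) and z of vial_wide in the frame of rack between -0.002 and 0.011 m and contact force between the fingers and vial_wide below 0.3 N and (horizontal distance between vial_narrow and narrow_mid below 0.006 m or horizontal distance between vial_narrow and narrow_end below 0.006 m) and z of vial_narrow in the frame of rack between -0.002 and 0.011 m and contact force between the fingers and vial_narrow below 0.3 N and z of racked_wide in the frame of rack between -0.002 and 0.011 m and z of racked_narrow in the frame of rack between -0.002 and 0.011 m), for 0.2 s.
2. the rack is pressed flush against the stop bar with 5 to 16 N for three seconds without a break (contact force between rack and stop_sleeve between 5 and 16 N and contact force between any of the fingers, the arm and rack above 4 N and angle between the x axis of rack and the x axis of shaker, either way round below 0.035 rad and y of rack in the frame of shaker between -0.045 and 0.045 m and z of rack in the frame of shaker between 0.092 and 0.099 m and linear speed of rack below 0.01 m/s), for 3 s.
At the end, for the whole second after the job is handed in: Robot still pushing the rack (over 4 N): 5 to 16 N on the bar sleeve, flush within 2 deg, flat, at rest, within 45 mm of mid-bar; each vial within 6 mm of a free hole of its row and 5 mm of its floor, not touched by the fingers; the two racked vials still fully down (all of step 1 and all of step 2); the arm keeps its last pose, push and grip.
It fails at once if the rack is rammed against the stop bar with more than 25 N (contact force between rack and stop_sleeve above 25 N).
It fails at once if a vial is tipped over (angle between any of vial_wide, vial_narrow, racked_wide, racked_narrow's own z axis and vertical above 0.8 rad).
It fails at once if something else on the bench is moved by more than 25 mm (distance of any of hold_down, screw_dish, driver, tip_box, spray from where it was at the start of the episode above 0.025 m).
It also fails if it takes over 64 s, if anything falls off the work surface, if the arm or the gripper's body presses on something with over 40 N, if the wrist force passes 120 N, or if a joint passes its speed limit or range.

## Working session

There is one attempt and no reset: what is moved stays moved. The work goes in short steps, Python scripts to look and compute and a tool call to move; the robot and the scene stay as the last step left them, time stands still between calls to the robot, and variables do not carry over. Pictures are saved under pics/ and viewed, at most 10 in all, crops included, and the job is handed in when it is done.

Besides the shell and the picture viewer there is one more tool, called after "Emit:" by a JSON object that holds its "api" and its "payload". apply_moves: Moves the arm, as the interface text tells. Its arguments: {"type":"object","properties":{"plan":{"type":"array","items":{"type":"array","items":{"type":"number"}}},"newtons":{"type":"number"}},"required":["plan"]}

```bash
ls; mkdir -p pics; cat > h.py <<'E'
import numpy as np, cv2
from scipy.spatial.transform import Rotation as R
from station import telemetry, eyes, ctrl
def tool():
    o=telemetry.get_obs(); T=np.eye(4); T[:3,:3]=R.from_rotvec(o['tool_rot']).as_matrix(); T[:3,3]=o['tool_pos']; return o,T
def shot(name):
    o,T=tool(); p=eyes.get_image(name)
    p['P']=T@np.array(p['hand_eye']) if 'hand_eye' in p else np.array(p['pose'])
    return p
def rays(p,uv):
    n=cv2.undistortPoints(np.array(uv,float).reshape(-1,1,2),np.array(p['K'],float),np.array(p['dist_coeffs'],float))[:,0]
    return np.c_[n,np.ones(len(n))]
def at_z(p,uv,z):
    d=rays(p,uv)@p['P'][:3,:3].T; c=p['P'][:3,3]
    return c+d*((z-c[2])/d[:,2])[:,None]
def cloud(p,mask=None):
    r=p['range_z']; m=(r>0) if mask is None else (r>0)&mask
    v,u=np.nonzero(m); d=rays(p,np.c_[u,v])*r[v,u][:,None]
    return d@p['P'][:3,:3].T+p['P'][:3,3], np.c_[u,v]
def proj(p,X):
    W=np.linalg.inv(p['P']); return cv2.projectPoints(np.array(X,float).reshape(-1,1,3),cv2.Rodrigues(W[:3,:3])[0],W[:3,3],np.array(p['K'],float),np.array(p['dist_coeffs'],float))[0][:,0]
E
cat > a.py <<'E'
from h import *
np.set_printoptions(precision=4,suppress=True)
o,T=tool(); print(o,ctrl.pinch_z); print(T)
for c in ['scene','top']:
    p=shot(c); cv2.imwrite(f'pics/{c}1.png',p['img']); print(c,p['P'])
    for th in ['vial_wide','vial_narrow','rack','stop_sleeve','shaker','racked_wide','racked_narrow','tip_box','spray']:
        for d in eyes.outline_of(th,p)[:3]:
            X,_=cloud(p,d['region']); 
            if len(X): print(c,th,round(d['confidence'],2),d['box'],np.median(X,0),X[:,2].max())
    for th in ['wide_mid','wide_end','narrow_mid','narrow_end','stop_face','vial_wide','vial_narrow','rack','shaker']:
        print(th,[(round(d['confidence'],2),d['point']) for d in eyes.tip_of(th,p)[:3]])
E
python3 a.py
```

```text
pics
{'t': 0.0, 'q': array([-1.448 ,  0.0534,  1.6144,  0.    ,  1.476 , -0.119 ]), 'dq': array([ 0.0003,  0.0003, -0.0003,  0.0008, -0.    , -0.0024]), 'effort': array([  0.0025, -39.3685, -37.0171,   0.0001,   0.0071,   0.    ]), 'tool_pos': array([ 0.1496, -0.6065,  0.4034]), 'tool_rot': array([-3.1165, -0.3786, -0.0001]), 'contact_force': array([ 0.0677, -0.1073, -0.5495]), 'wrist_torque': array([-0.0095,  0.0173,  0.007 ]), 'grip_force': 0.0, 'opening': 0.08549946160794454} 0.1547
[[ 0.9709  0.2394 -0.0002  0.1496]
 [ 0.2394 -0.9709  0.0021 -0.6065]
 [ 0.0003 -0.0021 -1.      0.4034]
 [ 0.      0.      0.      1.    ]]
scene [[-0.8238  0.321  -0.4672  1.234 ]
 [ 0.5664  0.4998 -0.6553  0.8616]
 [ 0.0232 -0.8044 -0.5936  0.8711]
 [ 0.      0.      0.      1.    ]]
scene vial_wide 0.73 [164.2, 98.9, 184.7, 160.1] [ 0.6571 -0.4157  0.1001] 0.19940474100841565
scene vial_wide 0.51 [230.7, 135.3, 241.4, 152.9] [ 0.4647 -0.3375  0.0337] 0.06110428377153598
scene vial_narrow 0.69 [336.9, 262.4, 347.4, 287.2] [0.5944 0.3085 0.0323] 0.060109553792838555
scene vial_narrow 0.6 [262.6, 142.
[... 2243 characters left out ...]
[ 0.5083 -0.1005  0.1548] 0.16408426776435459
top tip_box 0.96 [97.0, 180.6, 142.1, 213.1] [0.6146 0.4275 0.0721] 0.08146912440824883
top spray 0.56 [363.9, 166.3, 393.6, 195.6] [ 0.6331 -0.4237  0.1276] 0.20552527604707382
wide_mid [(0.58, [265.8, 212.3])]
wide_end [(0.92, [252.5, 214.3]), (0.44, [347.3, 238.7])]
narrow_mid [(0.75, [270.0, 227.3]), (0.52, [252.1, 217.1])]
narrow_end [(0.97, [254.7, 229.4]), (0.37, [271.9, 225.7]), (0.18, [369.8, 182.6])]
stop_face [(0.68, [258.0, 194.4])]
vial_wide [(0.51, [348.8, 236.0])]
vial_narrow [(0.54, [346.9, 239.8]), (0.53, [158.0, 224.2]), (0.39, [157.8, 210.7])]
rack [(0.56, [261.6, 221.3]), (0.18, [154.7, 224.9])]
shaker [(0.68, [264.8, 222.5])]
```

```bash
python3 -c "
import cv2
a=cv2.imread('pics/scene1.png');b=cv2.imread('pics/top1.png')
cv2.imwrite('pics/c1.png',cv2.hconcat([cv2.resize(a[90:360,150:420],(400,400)),cv2.resize(b[130:280,130:400],(400,222)).copy() if 0 else cv2.resize(cv2.copyMakeBorder(b[130:280,140:400],0,110,0,0,cv2.BORDER_CONSTANT),(400,400))]))
"
```

```text
(no output)
```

View pics/c1.png

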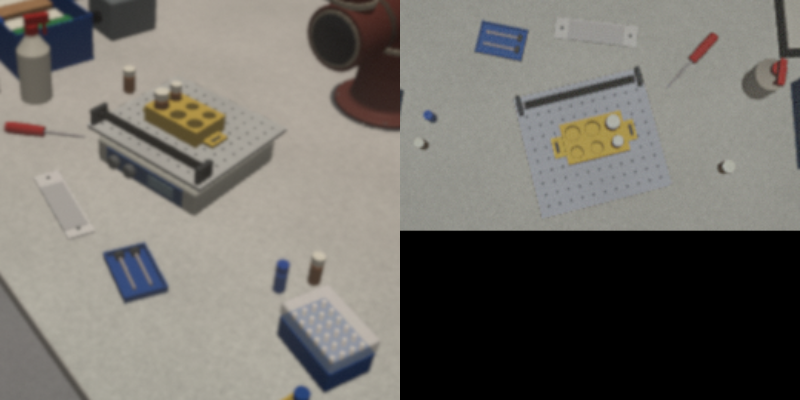

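Wide amber vial is at the right (left panel ≈(128,80)), the amber narrow one is left at ≈(316,268) next to the blue look-alike (282,275), and the rack is on the shaker with taken holes at its −y end. I'm moving over the wide vial first.

Emit:
{"api": "apply_moves", "payload": {"plan": [[0.085, 0.33, -0.18, 0.02, 0], [0.085, 0.33, -0.18, 0.02, 0], [0.085, 0.33, -0.18, 0.02, 0], [0.085, 0.33, -0.18, 0.02, 0], [0.085, 0.33, -0.18, 0.02, 0], [0.085, 0.33, -0.18, 0.02, 0], [0.085, 0.33, -0.18, 0.02, 0], [0.085, 0.33, -0.18, 0.02, 0], [0.085, 0.33, -0.18, 0.02, 0], [0.085, 0.33, -0.18, 0.02, 0], [0.085, 0.33, -0.18, 0.02, 0]]}}

```text
t: 2.82
tool_pos: [0.4283, -0.3514, 0.3846]
tool_rot: [-3.118, -0.386, 0.0]
contact_force: [-0.6, -0.7, 0.2]
opening: 0.0849
grip_force: 0.0
```

```bash
cat > b.py <<'E'
from h import *
import sys
np.set_printoptions(precision=4,suppress=True)
o,T=tool(); print(o['t'],o['tool_pos'],o['tool_rot'])
p=shot('wrist'); cv2.imwrite(sys.argv[1],p['img']); print(np.array(p['hand_eye']),p['K'][0])
for th in sys.argv[2:]:
    for d in eyes.outline_of(th,p)[:3]:
        X,uv=cloud(p,d['region']); 
        print(th,round(d['confidence'],2),d['box'])
        if len(X):
            t=X[:,2].max(); c=X[X[:,2]>t-.006]; c0,r=cv2.minEnclosingCircle(c[:,:2].astype(np.float32)); print(len(c),'top',t,'mean',c.mean(0),'circ',c0,r)
    for d in eyes.tip_of(th,p)[:2]: print('  tip',round(d['confidence'],2),d['point'],at_z(p,[d['point']],0.))
E
python3 b.py pics/w1.png vial_wide
```

```text
2.8167 [ 0.4283 -0.3514  0.3846] [-3.1178 -0.3856  0.0005]
[[ 0.0002 -0.9448 -0.3278  0.0856]
 [ 1.      0.0002  0.0001 -0.0006]
 [-0.     -0.3278  0.9448  0.0289]
 [ 0.      0.      0.      1.    ]] [331.3707   0.     252.8599]
vial_wide 0.61 [237.8, 119.0, 274.1, 160.4]
742 top 0.06479772367050868 mean [ 0.4599 -0.3462  0.0619] circ (0.45962366461753845, -0.3464376926422119) 0.013923179358243942
  tip 0.57 [254.4, 130.1] [[ 0.462 -0.344  0.   ]]
```

Emit:
{"api": "apply_moves", "payload": {"plan": [[0.06, 0.032, 0.003, 0.04, 0], [0.06, 0.032, 0.003, 0.08, 0], [0.06, 0.032, 0.003, 0.1, 0], [0.06, 0.032, 0.003, 0.1, 0], [0.06, 0.032, 0.003, 0.1, 0]]}}

```text
t: 3.38
tool_pos: [0.4575, -0.349, 0.2832]
tool_rot: [-3.116, -0.375, 0.004]
contact_force: [0.1, 0.1, 1.0]
opening: 0.0603
grip_force: 0.0
```

```bash
python3 b.py pics/w2.png vial_wide
```

```text
3.3833 [ 0.4575 -0.349   0.2832] [-3.1161 -0.3753  0.0042]
[[ 0.0002 -0.9448 -0.3278  0.0856]
 [ 1.      0.0002  0.0001 -0.0006]
 [-0.     -0.3278  0.9448  0.0289]
 [ 0.      0.      0.      1.    ]] [331.3707   0.     252.8599]
vial_wide 0.75 [229.0, 168.3, 276.6, 239.3]
1434 top 0.06390054477924303 mean [ 0.4606 -0.3462  0.0618] circ (0.4600236713886261, -0.3462110757827759) 0.014185639098286629
  tip 0.85 [253.0, 187.1] [[ 0.4598 -0.347   0.    ]]
```

Emit:
{"api": "apply_moves", "payload": {"plan": [[0.06, 0.003, -0.002, 0.04, 0], [0.06, 0.003, -0.002, 0.07, 0], [0.06, 0.003, -0.002, 0.0795, 0], [0.06, 0.003, -0.002, 0.0795, 0], [0.02, 0.003, -0.002, 0.0795, 0], [0.02, 0.003, -0.002, 0.0795, 0], [0.02, 0.003, -0.002, 0.0795, 0], [0.02, 0.003, -0.002, 0.0795, 0], [0.02, 0.003, -0.002, 0.0795, 0], [0.02, 0.003, -0.002, 0.0795, 0]], "newtons": 25}}

```text
t: 4.37
tool_pos: [0.4622, -0.3466, 0.2083]
tool_rot: [3.115, 0.379, 0.005]
contact_force: [-0.4, 0.8, 6.9]
opening: 0.0271
grip_force: 25.4
```

Emit:
{"api": "apply_moves", "payload": {"plan": [[0.02, 0, 0, -0.04, 0], [0.02, 0, 0, -0.08, 0], [0.02, 0, 0, -0.12, 0], [0.02, 0.01, -0.03, -0.16, 0], [0.02, 0.02, -0.06, -0.19, 0], [0.02, 0.107, -0.3, -0.19, 0], [0.02, 0.107, -0.3, -0.19, 0], [0.02, 0.107, -0.3, -0.19, 0], [0.02, 0.107, -0.3, -0.19, 0], [0.02, 0.107, -0.3, -0.19, 0], [0.02, 0.107, -0.3, -0.19, 0], [0.02, 0.107, -0.3, -0.19, 0]]}}

```text
t: 5.37
tool_pos: [0.4929, -0.0245, 0.3964]
tool_rot: [-3.116, -0.386, -0.004]
contact_force: [0.2, -0.6, -1.2]
opening: 0.027
grip_force: 25.0
```

```bash
cat > c.py <<'E'
from h import *
import sys
np.set_printoptions(precision=4,suppress=True)
o,T=tool(); print(o['t'],o['tool_pos'],o['tool_rot'],o['opening'])
p=shot('wrist'); cv2.imwrite(sys.argv[1],p['img'])
for th in ['wide_end','wide_mid','narrow_end','narrow_mid']:
    for d in eyes.tip_of(th,p)[:2]: print(th,round(d['confidence'],2),d['point'],at_z(p,[d['point']],0.129))
for th in ['rack','stop_sleeve']:
    for d in eyes.outline_of(th,p)[:1]:
        X,uv=cloud(p,d['region']); print(th,d['confidence'],d['box'],np.median(X,0)); np.save(th+'.npy',X)
X,uv=cloud(p)
np.savez('last.npz',X=X,uv=uv,P=p['P'],K=p['K'],d=p['dist_coeffs'])
E
python3 c.py pics/w3.png
```

```text
5.3667 [ 0.4929 -0.0245  0.3964] [-3.1165 -0.3857 -0.0037] 0.027011950899345535
wide_end 0.78 [248.6, 143.4] [[ 0.5331 -0.0104  0.129 ]]
wide_end 0.44 [296.5, 160.3] [[ 0.5296 -0.0476  0.129 ]]
wide_mid 0.75 [306.6, 149.3] [[ 0.5393 -0.0525  0.129 ]]
wide_mid 0.29 [297.9, 161.5] [[ 0.529  -0.0489  0.129 ]]
narrow_end 0.58 [246.0, 200.3] [[ 0.49  -0.019  0.129]]
narrow_end 0.34 [342.6, 187.4] [[ 0.5181 -0.0877  0.129 ]]
narrow_mid 0.83 [303.5, 196.3] [[ 0.5039 -0.0608  0.129 ]]
narrow_mid 0.73 [250.0, 236.4] [[ 0.461  -0.0293  0.129 ]]
rack 0.85 [190.6, 106.3, 411.4, 222.6] [ 0.5239 -0.0418  0.1303]
stop_sleeve 0.87 [123.9, 9.9, 476.3, 51.5] [ 0.6186 -0.0229  0.1244]
```

View pics/w3.png

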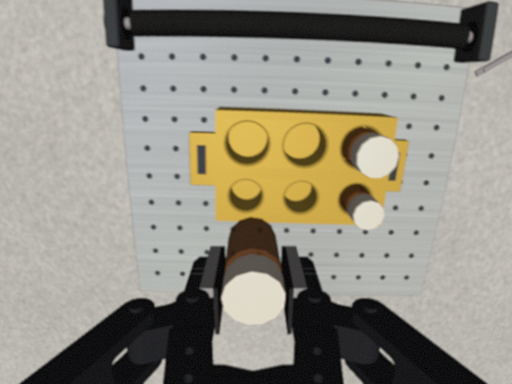

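```bash
cat > fit.py <<'E'
from h import *
from scipy.optimize import minimize
np.set_printoptions(precision=4,suppress=True)
HOLES=[(.019,y,.0155) for y in(-.042,0,.042)]+[(-.021,y,.0125) for y in(-.042,0,.042)]
def fit_rack(p,x0,ztop=None,skip=()):
    hsv=cv2.cvtColor(p['img'],cv2.COLOR_BGR2HSV)
    yel=(hsv[...,0]>15)&(hsv[...,0]<35)&(hsv[...,1]>120)
    X,uv=cloud(p,yel); 
    zz=X[:,2]; h,e=np.histogram(zz,np.arange(.11,.15,.001)); i=h.argmax(); zt=zz[(abs(zz-e[i])<.004)].mean()
    zt=ztop or zt
    top=np.zeros(yel.shape,bool); k=abs(zz-zt)<.005; top[uv[k,1],uv[k,0]]=1
    v,u=np.mgrid[0:384,0:512]; W=at_z(p,np.c_[u.ravel(),v.ravel()],zt)[:,:2]; lab=top.ravel()
    def loc(a): c,s=np.cos(a[2]),np.sin(a[2]); d=W_-a[:2]; return np.c_[d[:,0]*c+d[:,1]*s,-d[:,0]*s+d[:,1]*c]
    near=np.linalg.norm(W-np.array(x0[:2]),axis=1)<.095; W_=W[near]; L=lab[near].astype(float)
    q=loc(x0); ok=(q[:,1]>-.022)&(q[:,1]<.08)&(abs(q[:,0])<.056)   # clear of racked vials
    ok&=~((abs(q[:,0])<.02)&(q[:,1]>.068)) # foot
    for hx,hy in skip: ok&=~((abs(q[:,1]-hy)<.02)&(q[:,0]<hx+.02)&(q[:,0]>hx-.045))
    W_=W_[ok];L=L[ok]
    def f(a):
        q=loc(a); s=np.minimum(.042-abs(q[:,0]),.065-abs(q[:,1]))
        for x,y,r in HOLES: s=np.minimum(s,np.hypot(q[:,0]-x,q[:,1]-y)-r)
        t=np.clip(s/.001,-30,30); return np.mean(np.logaddexp(0,t)-L*t)
    r=minimize(f,x0,method='Nelder-Mead',options=dict(initial_simplex=np.array(x0)+np.vstack([np.zeros(3),np.diag([.006,.006,.05])]),xatol=1e-5,fatol=1e-7,maxiter=400))
    return r.x,r.fun,zt,(W_,L)
def hole(a,x,y): c,s=np.cos(a[2]),np.sin(a[2]); return np.array([a[0]+c*x-s*y,a[1]+s*x+c*y])
def cap(p,uv0,rad):
    m=np.zeros((384,512),np.uint8); cv2.circle(m,uv0,rad,1,-1)
    hsv=cv2.cvtColor(p['img'],cv2.COLOR_BGR2HSV); m=(m>0)&(hsv[...,1]<70)&(hsv[...,2]>150)
    X,uv=cloud(p,m); X=X[abs(X[:,2]-np.percentile(X[:,2],90))<.004]; c,r=cv2.minEnclosingCircle(X[:,:2].astype(np.float32)); return np.array(c),r,X.mean(0),np.percentile(X[:,2],[5,50,95]),len(X)
E
cat > d.py <<'E'
from fit import *
o,T=tool(); p=shot('wrist'); yaw=np.arctan2(T[1,0],T[0,0]); print(o['t'],T[:3,3],'yaw',yaw,'tilt',T[:2,2])
a,f,zt,(W,L)=fit_rack(p,[.523,-.045,.2]); print('rack',a,f,zt)
for h in [(.019,.042),(.019,0),(-.021,.042),(-.021,0)]: print(h,hole(a,*h))
c,r,m,z,n=cap(p,(252,297),38); print('cap',c,r,m,z,n)
d=m-T[:3,3]; print('cap in tool',T[:3,:3].T@d)
g=hole(a,.019,.042)-m[:2]; print('move cap->hole tool',T[:2,:2].T@g)
X=np.load('stop_sleeve.npy'); X=X[X[:,2]>.115]; k=np.polyfit(X[:,1],X[:,0],1); print('bar yaw',-np.arctan(k[0]),'x at y=-.03',np.polyval(k,-.03),'zmax',np.percentile(X[:,2],98))
E
python3 d.py
```

```text
5.7167 [ 0.4932 -0.0298  0.3953] yaw 0.23991330050981036 tilt [ 0.0001 -0.0003]
rack [ 0.524  -0.0547  0.213 ] 0.09734413590572709 0.1307862085949975
(0.019, 0.042) [ 0.5337 -0.0096]
(0.019, 0) [ 0.5426 -0.0507]
(-0.021, 0.042) [ 0.4946 -0.0181]
(-0.021, 0) [ 0.5035 -0.0591]
cap [ 0.4905 -0.0305] 0.014482422731816769 [ 0.4912 -0.0299  0.2489] [0.248  0.2489 0.2499] 2637
cap in tool [-0.0019 -0.0005  0.1464]
move cap->hole tool [ 0.0461 -0.0096]
bar yaw 0.22045512736650671 x at y=-.03 0.6202297437400945 zmax 0.1267390151458907
```

Emit:
{"api": "apply_moves", "payload": {"plan": [[0.02, 0.046, -0.0096, 0.0, 0], [0.02, 0.046, -0.0096, 0.01, 0], [0.02, 0.046, -0.0096, 0.035, 0], [0.02, 0.046, -0.0096, 0.048, 0], [0.02, 0.046, -0.0096, 0.048, 0], [0.02, 0.046, -0.0096, 0.048, 0], [0.02, 0.046, -0.0096, 0.048, 0]]}}

```text
t: 6.35
tool_pos: [0.5357, -0.0089, 0.3482]
tool_rot: [3.118, 0.378, 0.002]
contact_force: [-0.0, 0.3, 0.1]
opening: 0.0273
grip_force: 25.0
```

```bash
cat > e.py <<'E'
from fit import *
o,T=tool(); p=shot('wrist'); cv2.imwrite('pics/w4.png',p['img']); print(o['t'],T[:3,3],'tilt',T[:2,2],o['contact_force'])
a,f,zt,_=fit_rack(p,[.524,-.0547,.213],skip=[(.019,.042)]); print('rack',a,f,zt)
c,r,m,z,n=cap(p,(252,297),38); print('cap',c,r,m,z,n)
t=hole(a,.019,.042); tc=T[:2,3]+T[:2,:2]@np.array([-.0019,-.0005])
print('hole',t,'need(tool) by cap',T[:2,:2].T@(t-m[:2]),'by tcp',T[:2,:2].T@(t-tc), 'by tcp vs first rack',T[:2,:2].T@(np.array([.5337,-.0096])-tc))
E
python3 e.py
```

```text
6.35 [ 0.5357 -0.0089  0.3482] tilt [ 0.0012 -0.0002] [-0.0077  0.3414  0.1452]
rack [ 0.5256 -0.0527  0.1927] 0.7450012505849027 0.13060442430567343
cap [ 0.5328 -0.0088] 0.014721175655722618 [ 0.5341 -0.0088  0.2018] [0.2008 0.2018 0.2027] 2712
hole [ 0.5362 -0.0078] need(tool) by cap [ 0.0023 -0.0004] by tcp [ 0.0027 -0.0004] by tcp vs first rack [-0.0002  0.0007]
```

View pics/w4.png

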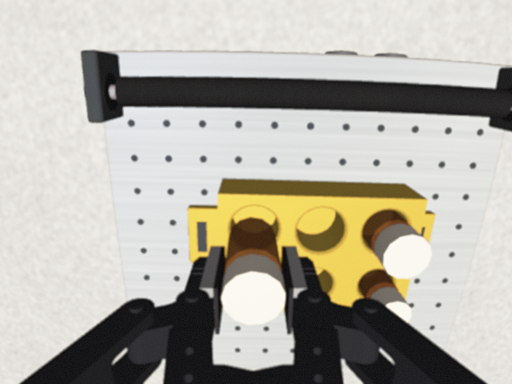

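Emit:
{"api": "apply_moves", "payload": {"plan": [[0.02, 0, 0.0005, 0.005, 0], [0.02, 0, 0.0005, 0.01, 0], [0.02, 0, 0.0005, 0.014, 0], [0.02, 0, 0.0005, 0.018, 0], [0.02, 0, 0.0005, 0.02, 0], [0.02, 0, 0.0005, 0.02, 0]]}}

```text
t: 6.9
tool_pos: [0.5355, -0.0088, 0.3264]
tool_rot: [-3.118, -0.379, 0.002]
contact_force: [0.6, 0.0, -0.9]
opening: 0.0271
grip_force: 25.0
```

Emit:
{"api": "apply_moves", "payload": {"plan": [[0.02, 0, 0, 0.006, 0], [0.02, 0, 0, 0.011, 0], [0.02, 0, 0, 0.016, 0], [0.02, 0, 0, 0.017, 0], [0.02, 0, 0, 0.017, 0]]}}

```text
t: 7.32
tool_pos: [0.5356, -0.0088, 0.3097]
tool_rot: [-3.118, -0.379, 0.001]
contact_force: [0.4, -0.5, 1.1]
opening: 0.0271
grip_force: 25.0
```

Emit:
{"api": "apply_moves", "payload": {"plan": [[0.05, 0, 0, 0, 0], [0.05, 0, 0, 0, 0], [0.05, 0, 0, 0, 0], [0.05, 0, 0, -0.03, 0], [0.05, 0, 0, -0.07, 0], [0.05, 0, 0, -0.1, 0], [0.05, 0.03, -0.02, -0.1, 0], [0.05, 0.064, -0.06, -0.1, 0], [0.05, 0.064, -0.3, -0.1, 0], [0.05, 0.064, -0.3, -0.1, 0], [0.05, 0.064, -0.3, -0.1, 0], [0.05, 0.064, -0.3, -0.1, 0]]}}

```text
t: 8.32
tool_pos: [0.5427, 0.2197, 0.4104]
tool_rot: [-3.119, -0.378, -0.001]
contact_force: [1.5, 0.1, -0.3]
opening: 0.0502
grip_force: 0.0
```

Emit:
{"api": "apply_moves", "payload": {"plan": [[0.05, 0, -0.14, 0, 0], [0.05, 0, -0.14, 0, 0], [0.05, 0, -0.14, 0, 0], [0.05, 0, -0.14, 0, 0], [0.05, 0, -0.14, 0, 0]]}}

```text
t: 8.73
tool_pos: [0.5085, 0.3568, 0.4102]
tool_rot: [-3.117, -0.386, 0.0]
contact_force: [0.4, -0.6, 0.1]
opening: 0.0499
grip_force: 0.0
```

```bash
python3 b.py pics/w5.png vial_narrow
```

```text
8.7333 [0.5085 0.3568 0.4102] [-3.1171 -0.3863  0.0003]
[[ 0.0002 -0.9448 -0.3278  0.0856]
 [ 1.      0.0002  0.0001 -0.0006]
 [-0.     -0.3278  0.9448  0.0289]
 [ 0.      0.      0.      1.    ]] [331.3707   0.     252.8599]
vial_narrow 0.86 [308.1, 88.6, 340.5, 117.4]
412 top 0.06395952111191627 mean [0.5893 0.3041 0.0618] circ (0.5893300771713257, 0.30339786410331726) 0.011127866804599762
vial_narrow 0.71 [277.6, 138.2, 303.6, 171.6]
375 top 0.0641601447784948 mean [0.529  0.3232 0.0619] circ (0.5285120010375977, 0.3230108916759491) 0.010921505279839039
  tip 0.91 [286.3, 148.6] [[0.527  0.3221 0.    ]]
  tip 0.65 [316.4, 98.4] [[0.5902 0.305  0.    ]]
```

View pics/w5.png

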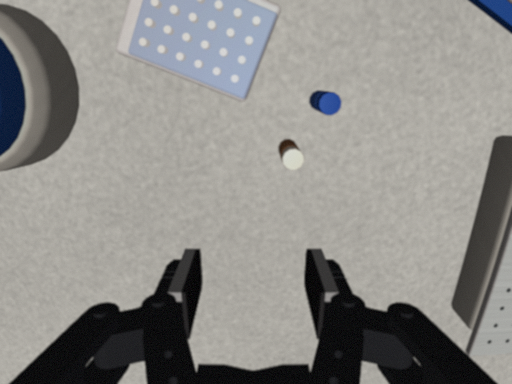

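Emit:
{"api": "apply_moves", "payload": {"plan": [[0.05, 0.0114, 0.0376, 0, 0], [0.05, 0.0114, 0.0376, 0.04, 0], [0.05, 0.0114, 0.0376, 0.08, 0], [0.05, 0.0114, 0.0376, 0.115, 0], [0.05, 0.0114, 0.0376, 0.12, 0], [0.05, 0.0114, 0.0376, 0.12, 0]]}}

```text
t: 9.38
tool_pos: [0.5294, 0.318, 0.287]
tool_rot: [3.117, 0.375, -0.01]
contact_force: [0.2, -0.7, 0.2]
opening: 0.05
grip_force: 0.0
```

```bash
python3 b.py pics/w6.png vial_narrow
```

```text
9.3833 [0.5294 0.318  0.287 ] [ 3.1168  0.375  -0.01  ]
[[ 0.0002 -0.9448 -0.3278  0.0855]
 [ 1.      0.0002  0.0001 -0.0006]
 [-0.     -0.3278  0.9448  0.0289]
 [ 0.      0.      0.      1.    ]] [331.3707   0.     252.8599]
vial_narrow 0.8 [275.4, 107.0, 320.3, 152.0]
1055 top 0.06375949783960921 mean [0.5896 0.3041 0.0618] circ (0.5890973210334778, 0.3038676381111145) 0.011083178222179413
vial_narrow 0.71 [229.7, 177.8, 263.4, 230.2]
807 top 0.0636708920753836 mean [0.5299 0.3231 0.0618] circ (0.529242753982544, 0.3229439854621887) 0.01085427962243557
  tip 0.9 [248.1, 188.0] [[0.5279 0.3218 0.    ]]
  tip 0.61 [289.2, 120.1] [[0.5889 0.304  0.    ]]
```

```bash
python3 -c "
from h import *
o,T=tool();print(o['t'],T[:3,3])"
```

```text
9.5333 [0.53120539 0.31994143 0.29367035]
```

Emit:
{"api": "apply_moves", "payload": {"plan": [[0.05, 0, -0.002, 0.03, 0], [0.05, 0, -0.002, 0.06, 0], [0.05, 0, -0.002, 0.075, 0], [0.05, 0, -0.002, 0.083, 0], [0.05, 0, -0.002, 0.083, 0], [0.05, 0, -0.002, 0.083, 0], [0.015, 0, -0.002, 0.083, 0], [0.015, 0, -0.002, 0.083, 0], [0.015, 0, -0.002, 0.083, 0], [0.015, 0, -0.002, 0.083, 0], [0.015, 0, -0.002, 0.083, 0]], "newtons": 20}}

```text
t: 10.45
tool_pos: [0.5304, 0.3224, 0.2096]
tool_rot: [-3.118, -0.379, -0.006]
contact_force: [-0.6, 0.2, 7.1]
opening: 0.0209
grip_force: 20.9
```

Emit:
{"api": "apply_moves", "payload": {"plan": [[0.015, 0, 0, -0.04, 0], [0.015, 0, 0, -0.08, 0], [0.015, -0.01, 0.01, -0.12, 0], [0.015, -0.02, 0.03, -0.15, 0], [0.015, -0.04, 0.05, -0.18, 0], [0.015, -0.163, 0.32, -0.19, 0], [0.015, -0.163, 0.32, -0.19, 0], [0.015, -0.163, 0.32, -0.19, 0], [0.015, -0.163, 0.32, -0.19, 0], [0.015, -0.163, 0.32, -0.19, 0], [0.015, -0.163, 0.32, -0.19, 0], [0.015, -0.163, 0.32, -0.19, 0]]}}

```text
t: 11.45
tool_pos: [0.4476, -0.0242, 0.3974]
tool_rot: [3.118, 0.38, 0.002]
contact_force: [1.8, -0.4, 0.0]
opening: 0.0213
grip_force: 20.4
```

Emit:
{"api": "apply_moves", "payload": {"plan": [[0.015, 0, 0, 0, 0], [0.015, 0, 0, 0, 0], [0.015, 0, 0, 0, 0], [0.015, 0, 0, 0, 0], [0.015, 0, 0, 0, 0], [0.015, 0, 0, 0, 0]]}}

```text
t: 11.95
tool_pos: [0.4489, -0.0214, 0.3969]
tool_rot: [-3.118, -0.383, 0.001]
contact_force: [0.8, -0.0, -0.5]
opening: 0.0214
grip_force: 20.4
```

```bash
cat > g.py <<'E'
from fit import *
o,T=tool(); p=shot('wrist'); cv2.imwrite('pics/w7.png',p['img']); yaw=np.arctan2(T[1,0],T[0,0]); print(o['t'],T[:3,3],'yaw',yaw,'tilt',T[:2,2])
a,f,zt,(W,L)=fit_rack(p,[.523,-.055,.213],skip=[(.019,.042)]); print('rack',a,f,zt)
t=hole(a,-.021,.042)
print(proj(p,[*t,.1308]))
c,r,m,z,n=cap(p,(252,297),38); print('cap',c,r,m,z,n)
print('cap in tool',T[:3,:3].T@(m-T[:3,3]))
print('hole',t,'move cap->hole tool',T[:2,:2].T@(t-m[:2]),'using earlier hole',T[:2,:2].T@(np.array([.4946,-.0181])-m[:2]))
E
python3 g.py
```

```text
11.95 [ 0.4489 -0.0214  0.3969] yaw 0.24427322727856035 tilt [-0.0004  0.0002]
rack [ 0.5234 -0.0546  0.2136] 0.1061551912868692 0.13078481974630868
[[264.276  139.7771]]
cap [ 0.4468 -0.0211] 0.01105066854506731 [ 0.4474 -0.0211  0.2492] [0.2483 0.2492 0.2501] 1572
cap in tool [-0.0013 -0.0006  0.1477]
hole [ 0.494 -0.018] move cap->hole tool [0.0459 0.0082] using earlier hole [0.0465 0.0085]
```

View pics/w7.png

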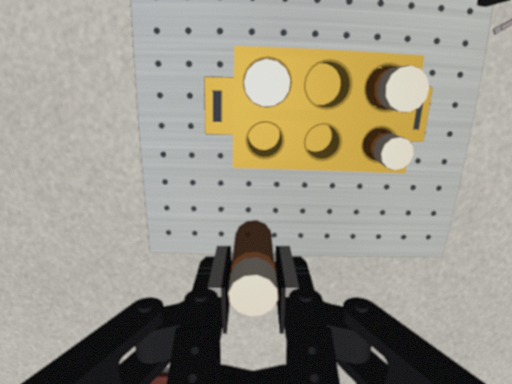

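The wide vial stands in its end hole (267,82); the predicted narrow hole (264,140) matches the picture. Inserting the narrow one next.

Emit:
{"api": "apply_moves", "payload": {"plan": [[0.015, 0.046, 0.0083, 0.0, 0], [0.015, 0.046, 0.0083, 0.01, 0], [0.015, 0.046, 0.0083, 0.035, 0], [0.015, 0.046, 0.0083, 0.048, 0], [0.015, 0.046, 0.0083, 0.048, 0], [0.015, 0.046, 0.0083, 0.048, 0], [0.015, 0.046, 0.0083, 0.048, 0]]}}

```text
t: 12.58
tool_pos: [0.4955, -0.0195, 0.3501]
tool_rot: [3.118, 0.379, 0.002]
contact_force: [0.0, -1.0, 0.6]
opening: 0.0212
grip_force: 20.4
```

```bash
python3 - <<'E'
from fit import *
o,T=tool(); p=shot('wrist'); print(o['t'],T[:3,3],T[:2,2])
m=cap(p,(252,297),38)[2]; print(m, T[:2,:2].T@(np.array([.4943,-.018])-m[:2]), T[:2,:2].T@(np.array([.4943,-.018])-T[:2,3]-T[:2,:2]@[-.0013,-.0006]))
E
```

```text
12.5833 [ 0.4955 -0.0195  0.3501] [ 0.0014 -0.0002]
[ 0.4943 -0.0193  0.2024] [ 0.0003 -0.0012] [ 0.0005 -0.0012]
```

Emit:
{"api": "apply_moves", "payload": {"plan": [[0.015, 0.0004, -0.0007, 0.004, 0], [0.015, 0.0004, -0.0007, 0.008, 0], [0.015, 0.0004, -0.0007, 0.013, 0], [0.015, 0.0004, -0.0007, 0.018, 0], [0.015, 0.0004, -0.0007, 0.02, 0], [0.015, 0.0004, -0.0007, 0.02, 0]]}}

```text
t: 13.13
tool_pos: [0.4953, -0.0189, 0.3279]
tool_rot: [-3.118, -0.379, 0.003]
contact_force: [-0.2, 1.5, -0.5]
opening: 0.0214
grip_force: 20.4
```

Emit:
{"api": "apply_moves", "payload": {"plan": [[0.015, 0, 0, 0.006, 0], [0.015, 0, 0, 0.011, 0], [0.015, 0, 0, 0.016, 0], [0.015, 0, 0, 0.0175, 0], [0.015, 0, 0, 0.0175, 0], [0.015, 0, 0, 0.0175, 0]]}}

```text
t: 13.63
tool_pos: [0.4956, -0.0189, 0.3114]
tool_rot: [-3.119, -0.379, 0.0]
contact_force: [0.4, -0.3, -0.1]
opening: 0.0213
grip_force: 20.4
```

Emit:
{"api": "apply_moves", "payload": {"plan": [[0.04, 0, 0, 0, 0], [0.04, 0, 0, 0, 0], [0.04, 0, 0, 0, 0], [0.04, 0, 0, -0.03, 0], [0.04, 0, 0, -0.07, 0], [0.04, 0, 0, -0.08, 0], [0.04, -0.04, 0, -0.08, 0.02], [0.04, -0.068, 0.03, -0.08, 0.02], [0.04, -0.068, 0.039, -0.08, 0.0225], [0.04, -0.068, 0.039, -0.08, 0.0225], [0.04, -0.068, 0.039, -0.08, 0.0225], [0.04, -0.068, 0.039, -0.08, 0.0225]]}}

```text
t: 14.63
tool_pos: [0.4393, -0.0726, 0.3916]
tool_rot: [-3.122, -0.344, -0.0]
contact_force: [0.2, -0.5, -0.0]
opening: 0.04
grip_force: 0.0
```

```bash
cat > k.py <<'E'
from fit import *
o,T=tool(); p=shot('wrist'); cv2.imwrite('pics/w8.png',p['img']); yaw=np.arctan2(T[1,0],T[0,0]); print(o['t'],T[:3,3],'yaw',yaw)
a,f,zt,_=fit_rack(p,[.5237,-.0546,.213],skip=[(.019,.042),(-.021,.042)]); print('rack',a,f,zt)
for th,k in (('vial_wide',(.019,.042)),('vial_narrow',(-.021,.042))):
    t=hole(a,*k); uv=proj(p,[*t,.162])[0]; c,r,m,z,n=cap(p,tuple(int(v) for v in uv),26); print(th,t,'cap',c,r,m,z)
for d in eyes.outline_of('stop_sleeve',p)[:1]:
    X,_=cloud(p,d['region']); X=X[X[:,2]>.115]; k=np.polyfit(X[:,1],X[:,0],1); print('bar yaw',-np.arctan(k[0]),'x at y=-.03',np.polyval(k,-.03),d['box'])
    for e in (X[X[:,1].argmax()],X[X[:,1].argmin()]): print(e)
face=hole(a,-.042,0); tt=T[:2,:2].T@(face-T[:2,3]); print('face centre in tool',tt)
E
python3 k.py
```

```text
14.6333 [ 0.4393 -0.0726  0.3916] yaw 0.21976835558525828
rack [ 0.5232 -0.0552  0.2105] 0.12705141018924798 0.13078490797900824
vial_wide [ 0.533  -0.0101] cap [ 0.5324 -0.0086] 0.013810544274747372 [ 0.5325 -0.0087  0.1629] [0.1617 0.1628 0.164 ]
vial_narrow [ 0.4939 -0.0185] cap [ 0.4933 -0.0193] 0.011031156405806541 [ 0.4936 -0.0193  0.1628] [0.1617 0.1628 0.164 ]
face centre in tool [0.0437 0.0009]
```

View pics/w8.png

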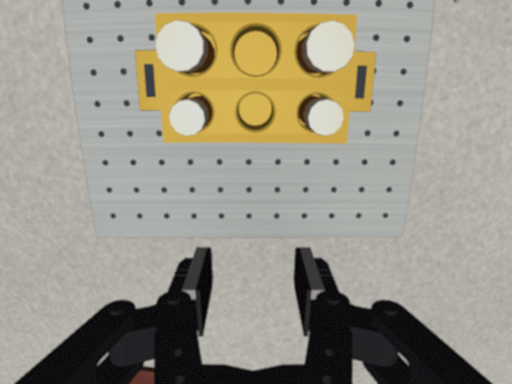

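Both vials stand fully down (caps ≈(182,45) and (190,117)), and the fingers are centred on the rack's near face. Descending and approaching it.

Emit:
{"api": "apply_moves", "payload": {"plan": [[0.04, 0, 0, 0.04, 0], [0.04, 0, 0, 0.08, 0], [0.04, 0, 0, 0.105, 0], [0.04, 0, 0, 0.115, 0], [0.04, 0, 0, 0.115, 0], [0.04, 0.01, 0, 0.115, 0], [0.04, 0.02, 0, 0.115, 0], [0.04, 0.025, 0, 0.115, 0], [0.04, 0.029, 0, 0.115, 0], [0.04, 0.033, 0, 0.115, 0], [0.04, 0.037, 0, 0.115, 0], [0.04, 0.041, 0, 0.115, 0]]}}

```text
t: 15.73
tool_pos: [0.4792, -0.0641, 0.2769]
tool_rot: [3.123, 0.344, 0.0]
contact_force: [-1.3, -0.3, 0.7]
opening: 0.0401
grip_force: 0.6
```

Emit:
{"api": "apply_moves", "payload": {"plan": [[0.04, 0.003, 0, 0, 0], [0.04, 0.006, 0, 0, 0], [0.04, 0.009, 0, 0, 0], [0.04, 0.012, 0, 0, 0], [0.04, 0.015, 0, 0, 0], [0.04, 0.018, 0, 0, 0], [0.04, 0.021, 0, 0, 0], [0.04, 0.024, 0, 0, 0], [0.04, 0.027, 0, 0, 0], [0.04, 0.03, 0, 0, 0]]}}

```text
t: 16.57
tool_pos: [0.5085, -0.0575, 0.2764]
tool_rot: [-3.123, -0.344, 0.0]
contact_force: [-1.2, -0.9, 0.3]
opening: 0.0396
grip_force: 0.5
```

```bash
cat > m.py <<'E'
from h import *
o,T=tool(); print(o['t'],T[:3,3],'yaw',np.arctan2(T[1,0],T[0,0]),'F tool',T[:3,:3].T@o['contact_force'])
u=np.array([np.cos(.2205),np.sin(.2205)]); print('along push',(T[:2,3]-[.4827,-.0635])@u)
E
python3 m.py
```

```text
16.5667 [ 0.50845876 -0.05751623  0.27642161] yaw 0.21923794634069094 F tool [-1.40000831  0.62182839 -0.25992566]
along push 0.02644385366531388
```

Emit:
{"api": "apply_moves", "payload": {"plan": [[0.04, 0.002, 0, 0, 0], [0.04, 0.004, 0, 0, 0], [0.04, 0.006, 0, 0, 0], [0.04, 0.0075, 0, 0, 0], [0.04, 0.009, 0, 0, 0], [0.04, 0.009, 0, 0, 0]]}}

```text
t: 17.07
tool_pos: [0.5172, -0.0556, 0.2766]
tool_rot: [-3.123, -0.344, -0.001]
contact_force: [0.4, 0.6, -0.1]
opening: 0.0402
grip_force: 0.0
```

Emit:
{"api": "apply_moves", "payload": {"plan": [[0.04, 0.001, 0, 0, 0], [0.04, 0.002, 0, 0, 0], [0.04, 0.003, 0, 0, 0], [0.04, 0.004, 0, 0, 0], [0.04, 0.004, 0, 0, 0]]}}

```text
t: 17.48
tool_pos: [0.5208, -0.0549, 0.2766]
tool_rot: [3.122, 0.344, -0.002]
contact_force: [-4.2, -1.8, 2.0]
opening: 0.0401
grip_force: 2.0
```

Emit:
{"api": "apply_moves", "payload": {"plan": [[0.04, 0.0008, 0, 0, 0], [0.04, 0.0016, 0, 0, 0], [0.04, 0.0016, 0, 0, 0], [0.04, 0.0016, 0, 0, 0]]}}

```text
t: 17.82
tool_pos: [0.522, -0.0546, 0.2764]
tool_rot: [3.123, 0.344, -0.004]
contact_force: [-6.2, -2.4, 3.4]
opening: 0.04
grip_force: 3.2
```

```bash
python3 m.py; cat > n.py <<'E'
from fit import *
o,T=tool(); p=shot('wrist'); cv2.imwrite('pics/w9.png',p['img'])
a,f,zt,_=fit_rack(p,[.571,-.045,.22],skip=[(.019,.042),(-.021,.042)]); print('rack',a,f,zt)
for d in eyes.outline_of('stop_sleeve',p)[:1]:
    X,_=cloud(p,d['region']); X=X[X[:,2]>.115]; k=np.polyfit(X[:,1],X[:,0],1); print('bar yaw',-np.arctan(k[0]),'ends',X[X[:,1].argmax()],X[X[:,1].argmin()],'rack ctr to bar',(np.polyval(k,a[1])-a[0])*np.cos(a[2]))
E
python3 n.py
```

```text
17.8167 [ 0.52199733 -0.05455547  0.27637621] yaw 0.21954863399780702 F tool [-6.58974887  1.0128758  -3.35158242]
along push 0.04030219985988334
rack [ 0.5748 -0.0442  0.2232] 0.15487770397428158 0.13074474233584088
bar yaw 0.2194497451176135 ends [0.6115 0.0633 0.1173] [ 0.6371 -0.1308  0.1179] rack ctr to bar 0.05003439289695348
```

View pics/w9.png

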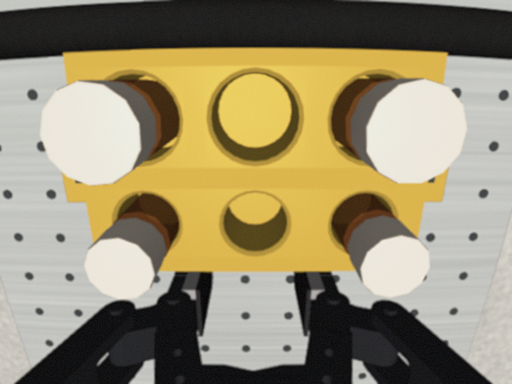

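Rack is flush on the bar (yaw 0.223 vs 0.2195) with all four vials in their holes; the fingers touch only the face. Building up the push.

Emit:
{"api": "apply_moves", "payload": {"plan": [[0.04, 0.0007, 0, 0, 0], [0.04, 0.0014, 0, 0, 0], [0.04, 0.002, 0, 0, 0], [0.04, 0.0026, 0, 0, 0], [0.04, 0.003, 0, 0, 0], [0.04, 0.003, 0, 0, 0], [0.04, 0.003, 0, 0, 0]]}}

```text
t: 18.5
tool_pos: [0.5242, -0.0541, 0.2762]
tool_rot: [3.122, 0.344, -0.01]
contact_force: [-10.9, -3.0, 6.5]
opening: 0.0399
grip_force: 5.9
```

Emit:
{"api": "apply_moves", "payload": {"plan": [[0.04, 0.0005, 0, 0, 0], [0.04, 0.0005, 0, 0, 0], [0.04, 0.0005, 0, 0, 0], [0.04, 0.0005, 0, 0, 0], [0.04, 0.0005, 0, 0, 0], [0.04, 0.0005, 0, 0, 0], [0.04, 0.0005, 0, 0, 0], [0.04, 0.0005, 0, 0, 0], [0.04, 0.0005, 0, 0, 0], [0.04, 0.0005, 0, 0, 0], [0.04, 0.0005, 0, 0, 0], [0.04, 0.0005, 0, 0, 0]]}}

```text
t: 19.5
tool_pos: [0.5246, -0.054, 0.2761]
tool_rot: [3.122, 0.344, -0.011]
contact_force: [-11.8, -3.9, 6.2]
opening: 0.04
grip_force: 6.3
```

Emit:
{"api": "apply_moves", "payload": {"plan": [[0.04, 0, 0, 0, 0], [0.04, 0, 0, 0, 0], [0.04, 0, 0, 0, 0], [0.04, 0, 0, 0, 0], [0.04, 0, 0, 0, 0], [0.04, 0, 0, 0, 0], [0.04, 0, 0, 0, 0], [0.04, 0, 0, 0, 0], [0.04, 0, 0, 0, 0], [0.04, 0, 0, 0, 0], [0.04, 0, 0, 0, 0], [0.04, 0, 0, 0, 0]]}}

```text
t: 20.5
tool_pos: [0.5246, -0.054, 0.2761]
tool_rot: [3.122, 0.344, -0.011]
contact_force: [-12.9, -2.7, 6.7]
opening: 0.04
grip_force: 6.3
```

Emit:
{"api": "apply_moves", "payload": {"plan": [[0.04, 0, 0, 0, 0], [0.04, 0, 0, 0, 0], [0.04, 0, 0, 0, 0], [0.04, 0, 0, 0, 0], [0.04, 0, 0, 0, 0], [0.04, 0, 0, 0, 0], [0.04, 0, 0, 0, 0], [0.04, 0, 0, 0, 0], [0.04, 0, 0, 0, 0], [0.04, 0, 0, 0, 0], [0.04, 0, 0, 0, 0], [0.04, 0, 0, 0, 0]]}}

```text
t: 21.5
tool_pos: [0.5246, -0.054, 0.2761]
tool_rot: [3.122, 0.344, -0.011]
contact_force: [-12.9, -2.3, 7.5]
opening: 0.0399
grip_force: 6.3
```

Emit:
{"api": "apply_moves", "payload": {"plan": [[0.04, 0, 0, 0, 0], [0.04, 0, 0, 0, 0], [0.04, 0, 0, 0, 0], [0.04, 0, 0, 0, 0], [0.04, 0, 0, 0, 0], [0.04, 0, 0, 0, 0], [0.04, 0, 0, 0, 0], [0.04, 0, 0, 0, 0], [0.04, 0, 0, 0, 0], [0.04, 0, 0, 0, 0], [0.04, 0, 0, 0, 0], [0.04, 0, 0, 0, 0]]}}

```text
t: 22.5
tool_pos: [0.5246, -0.054, 0.2761]
tool_rot: [3.122, 0.344, -0.011]
contact_force: [-11.9, -2.4, 6.4]
opening: 0.04
grip_force: 6.3
```

```bash
python3 m.py; sed -i 's/w9/w10/' n.py; python3 n.py; python3 m.py
```

```text
22.5 [ 0.524575   -0.05398667  0.27612565] yaw 0.2196747885187148 F tool [-12.15657066  -0.2862414   -6.26370562]
along push 0.04294186642715767
rack [ 0.5766 -0.0438  0.225 ] 0.1632862595953091 0.130775496396641
bar yaw 0.21925163002397163 ends [0.5958 0.0623 0.1168] [ 0.639  -0.1301  0.1168] rack ctr to bar 0.049965468824950385
22.6 [ 0.52456535 -0.05394796  0.27609738] yaw 0.21972852013191518 F tool [-12.59146906   0.69083957  -6.09453242]
along push 0.04294091462746821
```

```bash
python3 -c "
from station import ctrl
print(ctrl.finish_job())"
```

```text
the job is handed in; nothing more can be done
None
```

I stood both amber vials fully down in the +y end holes of their rows and slid the rack flush against the stop bar. I handed the job in at 22.6 s, still pressing after more than 4 s with about 12 N at the fingers, which I estimate at 10 N on the bar. The hand-in returned no verdict.

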